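Load the specimen cup into the tilted heater cup and close the retaining yoke

ROBOT

A 7-joint arm with a two-finger parallel gripper is mounted at the origin on the work surface. World frame = base frame: x ahead of the robot, y to its left, z up, the work surface at z = 0. Lengths are in m, angles in rad, forces in N, time in s.
With the tool pointing down it reaches from about 0.4 to 0.85 m from the base axis. Payload 4.4 kg.
Tool frame: the origin (TCP) lies at the very end of the fingers, on their centre line; the grasp point (between the pads) lies 19 mm behind it; z points along the fingers, y is the line along which they close (so a half turn about z gives the same grasp; the last joint's range is limited). The gripper opens to 94 mm and grips with 3 to 60 N. Pads are 16 mm wide; open, the fingers measure 119 mm over their backs; the gripper's body (75 mm by 177 mm) begins 78 mm behind the grasp point.
Start: joints at [-1.229, 0.628, 0.038, 1.517, -0.027, 0.996, -0.02], TCP at [0.258, 0.597, 0.205] pointing down, gripper open.
Joint ranges: [-3.06, 3.06], [-0.37, 2.12], [-1.25, 1.32], [0.18, 2.47], [-1.1, 4.24], [0.23, 1.98], [-2.94, 2.94]. Speed limits (rad/s): [2.57, 2.57, 3.14, 3.14, 3.14, 3.14, 3.14].

INTERFACE

Orientations are given as a 3x3 rotation matrix whose columns are the frame's x, y, z axes.
In Python, from workcell import telemetry, imaging, close_job gives the robot as it stands. The module is installed in compiled form; this text tells all that it offers.
- The arm moves only by the tool send_rows, never from a script. Its argument "commands" is a list of rows, each a list of 7 numbers: the closure, from 0 (fully open) to 1 (shut), then the shift along the tool's x, y, z in cm, then the turn, a rotation vector about the tool's x, y, z in rad. In form: [[gripper, tx, ty, tz, rx, ry, rz], ...]. A call has 1 to 8 rows; each row shifts and turns the commanded pose from where the row before left it, along the tool's axes as they then stand; what a row does not reach is not made up. A row lasts 1/12 s, in which the tool goes at most 41.7 mm and 7.16 degrees, less where a joint would pass 70% of its speed; a pose out of reach is approached as far as the arm can. A call with a gripper value outside its range is refused whole. The fingers move at their own pace and stop on an object; the grip force is fixed at half the most. Time passes only in rows, so rows that do not move let the fingers close. It gives the time, the measured TCP pose, the force, the opening and the grip force at its end, in the units of the state.
- telemetry.observe(): the state, without advancing time (a new reading comes with each control period).
- imaging.capture(name): name is "scene" or "top" or "wrist"; returns a dict with "frame" (400x640x3 uint8, blue, green, red), "z_map" (400x640 float32, m along the optical axis (not along the pixel's ray), 0 where there is no reading), "fx", "fy", "cx", "cy" (pixels), "rvec" (rotation vector, rad) and "tvec" (3), from world to camera coordinates, as OpenCV has them; the wrist camera has in their place "mount" (4x4, takes a point from camera to tool coordinates, whose origin is the TCP and whose axes are the flange's). Camera axes: x right, y down, z forward; pixel columns grow to the right and rows downward; lengths in m; the calibration is good to about 2 mm. A picture is of the moment at which its call begins: read the wrist's pose just before it.
- close_job(): hands the job in; it is judged then, once.
The state is a dict: "t": time; "joints": joint angles; "joint_vel": joint speeds; "joint_efforts": joint torques, N m; "tcp_pos": TCP position; "tcp_rot": TCP orientation; "contact_force": force on the tool from outside, world axes, zero at the start; "moment": the same for the moment, N m; "opening": finger opening in m; "gripper_force": force on a finger pad.
Only numpy, scipy, OpenCV 4.12 (cv2) and the standard library are available. Lean on these libraries where they do the work, as an engineer would, in place of code of your own. Each camera call takes 0.05 s, during which the arm holds its last target. There are 200 camera calls.

TASK

Load the test carriage: nest the loose bright-steel specimen cup, mouth up, fully down inside the same-shaped dark heater cup that leans towards the robot on the carriage, lowering it in rather than dropping it. Then swing the hinged yoke with the red bar fully down over the cup, and leave the jar, the brass weight and the screwdriver where they are.

Things in the scene. Friction and masses are not known exactly. Their poses are not given: they have to be found in the camera images.
- cup: Loose open cup of bright steel, 0.2 kg, standing mouth up on the table, round about its z axis, 78 mm high. Outside: cone of radius 17 mm at the base to 27 mm at 50 mm height, flaring to radius 32 mm at 54 mm, then a straight collar of radius 32 mm up to the rim (grip the collar across its 64 mm). Wall 3 mm. Origin: centre of the underside.
- holder: Dark heater cup fixed on the carriage's tilted plate, same shape as the loose cup (mouth 58 mm inside, rim at z = 78 mm). Origin: centre of that cup's underside, 40 mm above the table. z: out of its mouth, 30 degrees from vertical towards the robot; x: up the slope, away from the robot; y: level, along the bar. A fully nested cup is concentric, its origin at z = 26 mm.
- carriage: Grey and aluminium carriage, fixed to the table: base plate 200 x 150 x 12 mm, and two hinge posts 30 x 8 mm, 186 mm high, at x = 10 mm, y = -61 and +61 mm. Origin: on the table under the heater cup's base centre; z up, x away from the robot, y along the hinge. It carries the holder and the yoke.
- yoke (a joint): Hinge of the steel retaining yoke, rad: 0 = fully down over the cup, square to the holder's z axis; grows as it swings up and away from the robot; 2.09 = standing upright, 2.25 = stop. Stiff: it stays where it is left; about 3 N at the bar moves it. Down, it clears a fully nested cup's rim by 4 mm.
- yoke_bar (a point): Centre of the yoke's round red bar: 14 mm in diameter, 90 mm long between the two side arms (8 x 10 mm, 98 mm apart), along the holder's y axis, 140 mm from the hinge line. A steel cross strip 24 mm wide joins the arms 75 mm from the hinge.
- yoke_hinge (a point): Centre of the yoke's hinge line, at x = 75 mm, y = 0, z = 112 mm in the holder's frame; the line runs along the holder's y axis. Bar centre = hinge + 140 mm * (-cos(joint), 0, sin(joint)) in the holder's frame.
- jar: Bystander: amber jar with white cap, 56 mm in diameter, 90 mm high, standing. Origin: centre of the underside.
- weight: Bystander: brass calibration weight with a knob on top, 52 mm in diameter, 80 mm high, standing. Origin: centre of the underside.
- screwdriver: Bystander: yellow-handled screwdriver, 180 mm long, lying on the table along its x axis. Origin: middle of its underside.

How it is judged:
By the outcome, as a careful person would: the job done as asked, in the order asked, and still so for the second after the job is handed in, with the robot touching nothing.
It also fails if it takes over 58 s, if anything falls off the work surface, if the arm or the gripper's body presses on something with over 40 N, if the wrist force passes 120 N, or if a joint passes its speed limit or range.

## Working session

There is one attempt and no reset: what is moved stays moved. The work goes in short steps, Python scripts to look and compute and a tool call to move; the robot and the scene stay as the last step left them, time stands still between calls to the robot, and variables do not carry over. Pictures are saved under pics/ and viewed, at most 10 in all, crops included, and the job is handed in when it is done.

Besides the shell and the picture viewer there is one more tool, called after "Emit:" as name([rows], argument=value, ...), one row to a line, values as JSON. send_rows: Moves the arm, as the interface text tells. Its arguments: {"type":"object","properties":{"commands":{"type":"array"}},"required":["commands"]}

```bash
mkdir -p pics; cat > h.py <<'E'
import numpy as np, cv2
from workcell import telemetry, imaging
def pts(c):
    """world points per pixel (HxWx3) for a fixed camera capture or wrist (with state in c['st'])"""
    z=c['z_map']; v,u=np.mgrid[:400,:640]
    P=np.stack([(u-c['cx'])/c['fx']*z,(v-c['cy'])/c['fy']*z,z],-1)
    if 'rvec' in c:
        R=cv2.Rodrigues(np.array(c['rvec'],float))[0]; return (P-np.array(c['tvec']).ravel())@R
    M=np.array(c['mount']); P=P@M[:3,:3].T+M[:3,3]; s=c['st']
    return P@np.array(s['tcp_rot']).T+np.array(s['tcp_pos'])
def cap(n):
    st=telemetry.observe(); c=imaging.capture(n); c['st']=st; return c
E
python3 - <<'E'
from h import *
s=telemetry.observe(); print({k:np.round(v,3).tolist() for k,v in s.items()})
for n in("scene","top"):
    c=cap(n); np.savez(n,P=pts(c),f=c['frame']); cv2.imwrite(f'pics/{n}0.png',c['frame'])
    R=cv2.Rodrigues(np.array(c['rvec'],float))[0]; print(n,-R.T@np.array(c['tvec']).ravel(),R[2],c['fx'])
E
```

```text
{'t': 0.0, 'joints': [-1.229, 0.629, 0.038, 1.518, -0.027, 0.996, -0.02], 'joint_vel': [-0.0, -0.001, 0.001, -0.002, -0.001, -0.0, -0.001], 'joint_efforts': [0.001, -54.973, 1.144, -18.663, -0.052, 0.024, 0.0], 'tcp_pos': [0.258, 0.596, 0.205], 'tcp_rot': [[-0.918, 0.397, -0.001], [0.397, 0.918, -0.002], [-0.0, -0.002, -1.0]], 'contact_force': [-0.405, 0.426, 0.411], 'moment': [-0.007, 0.054, 0.016], 'gripper_force': 0.0, 'opening': 0.094}
scene [ 0.81926369 -0.54913414  0.92561211] [-0.27463881  0.52340228 -0.80661241] 451.91816728257817
top [ 0.39556486 -0.01626859  1.36213226] [ 0.11705585  0.00269877 -0.99312167] 490.4984229784196
```

View pics/scene0.png

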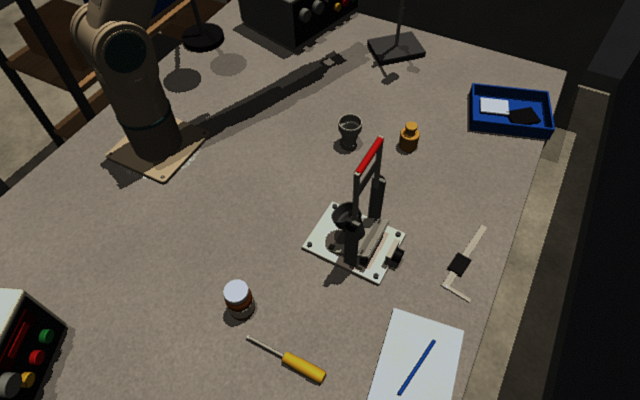

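View pics/top0.png

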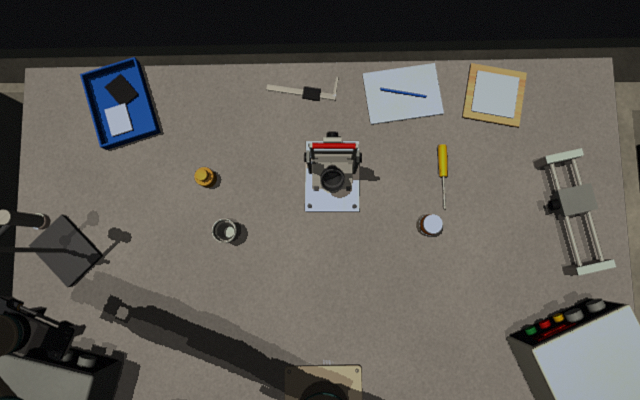

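The scene view shows the cup at (349,132), the weight at (409,138), the carriage at (355,235) with the red bar up at (370,155), and the jar at (238,298). In the top view, the cup is at (226,231), the heater cup mouth at (333,178), the red bar at (334,146), and the weight at (205,177).

```bash
python3 - <<'E'
from h import *
from scipy.optimize import least_squares
def circ(Q):
    f=lambda p: np.hypot(Q[:,0]-p[0],Q[:,1]-p[1])-p[2]
    r=least_squares(f,[*Q[:,:2].mean(0),.03],loss='soft_l1',f_scale=.002); return r.x.round(4),np.abs(r.fun).mean().round(4)
D={n:np.load(n+'.npz') for n in('scene','top')}
for n,boxes in (('top',{'cup':(205,210,248,252),'weight':(190,160,220,192),'holder':(312,160,352,198)}),('scene',{'cup':(330,108,368,155),'weight':(395,118,424,155)})):
    P=D[n]['P']
    for k,(a,b,c,d) in boxes.items():
        Q=P[b:d,a:c].reshape(-1,3); Q=Q[np.isfinite(Q).all(1)]
        H=Q[Q[:,2]>.015]; zt=np.percentile(H[:,2],97)
        C=Q[(Q[:,2]>.056)&(Q[:,2]<.085)]
        print(n,k,'ztop',zt.round(4),H[:,2].max().round(4),len(C),circ(C) if k=='cup' else H.mean(0).round(3))
for n in D:
    P=D[n]['P'];f=D[n]['f'].astype(int)
    m=(f[...,2]>110)&(f[...,1]<60)&(f[...,0]<60)&(P[...,0]>.5)&(P[...,0]<1)&(abs(P[...,1])<.25)
    Q=P[m]; print(n,'bar',len(Q),np.median(Q,0).round(4),Q.min(0).round(3),Q.max(0).round(3)); 
    if len(Q)>5:
        u,s,vt=np.linalg.svd(Q-np.median(Q,0)); print(vt[0].round(3))
# baseplate
P=D['top']['P'];f=D['top']['f'].astype(int)
m=np.zeros((400,640),np.uint8); m[130:220,295:370]=1
m=m.astype(bool)&(abs(P[...,2]-.012)<.006)&(f.min(-1)>120)
Q=P[m].astype(np.float32); print('plate',len(Q),np.median(Q[:,2]),cv2.minAreaRect(Q[:,:2]*1000))
# holder rim
q=P[155:200,308:358]; print('holder high z', np.round(q[...,2][::4,::5]*1000).astype(int).tolist())
E
```

```text
top cup ztop 0.0829 1.3621 170 (array([0.4639, 0.2506, 0.0301]), np.float64(0.001))
top weight ztop 0.0828 1.3621 143 [0.607 0.302 0.077]
top holder ztop 0.1181 1.3621 235 [ 0.606 -0.035  0.061]
scene cup ztop 0.0805 0.9256 320 (array([0.4637, 0.2516, 0.0302]), np.float64(0.0012))
scene weight ztop 0.0808 0.9256 136 [0.616 0.3   0.053]
scene bar 243 [ 0.6328 -0.0375  0.3209] [ 0.626 -0.081  0.317] [0.638 0.01  0.324]
[ 0.023  1.    -0.005]
top bar 204 [ 0.6302 -0.0365  0.3215] [ 0.625 -0.083  0.316] [0.636 0.01  0.328]
[-0.018 -1.     0.008]
plate 1250 0.012832035 ((614.938720703125, -35.41490173339844), (148.4090576171875, 195.68179321289062), 88.81521606445312)
holder high z [[181, 227, 63, 62, 66, 1362, 61, 68, 59, 227], [185, 170, 55, 56, 58, 61, 59, 54, 61, 177], [164, 49, 50, 50, 50, 53, 47, 49, 51, 60], [110, 42, 47, 44, 110, 112, 47, 45, 45, 60], [49, 38, 42, 104, 37, 47, 119, 40, 38, 46], [17, 28, 31, 85, 41, 35, 58, 118, 31, 13], [11, 19, 29, 81, 59, 49, 67, 110, 25, 16], [13, 19, 24, 80, 74, 68, 73, 103, 24, 15], [14, 8, 16, 99, 80, 79, 87, 17, 27, 10], [11, 15, 9, 10, 12, 95, 10, 13, 14, 16], [13, 10, 15, 11, 14, 13, 14, 10, 12, 16], [15, 7, 18, 13, 13, 13, 11, 17, 15, 13]]
```

```bash
python3 - <<'E'
from h import *
from scipy.optimize import least_squares
c,s=np.cos(np.pi/6),np.sin(np.pi/6)
yaw=-.02
def toH(Q,p):
    R=cv2.Rodrigues(np.array([0,0,yaw]))[0]@np.array([[c,0,-s],[0,1,0],[s,0,c]])
    return (Q-np.array([p[0],p[1],.04]))@R
for n in('top','scene'):
    P=np.load(n+'.npz')['P'].reshape(-1,3); p=np.array([.622,-.036])
    for it in range(15):
        H=toH(P,p); r=np.hypot(H[:,0],H[:,1])
        m=(H[:,2]>.05)&(H[:,2]<.082)&(r>.025)&(r<.040)&(H[:,0]<.03)
        def f(q):
            h=toH(P[m],q); r=np.hypot(h[:,0],h[:,1]); 
            side=np.abs(r-.032); inn=np.abs(r-.029); top=np.hypot(np.maximum(abs(r-.0305)-.0015,0),h[:,2]-.078)
            return np.minimum(np.minimum(side,inn),top)
        p=least_squares(f,p,loss='soft_l1',f_scale=.001).x
    print(n,p.round(4),m.sum(),np.abs(f(p)).mean().round(4))
    H=P; 
    # hinge posts: points z .06-.186 
    d=(P-[p[0],p[1],0])@cv2.Rodrigues(np.array([0,0,yaw]))[0]
    m=(abs(abs(d[:,1])-.061)<.008)&(d[:,2]>.178)&(d[:,2]<.19)&(abs(d[:,0])<.05)
    print('post top',[ (d[m&(sg*d[:,1]>0)].mean(0).round(4),(m&(sg*d[:,1]>0)).sum()) for sg in(1,-1)])
print(np.round(cap('wrist')['mount'],3).tolist())
E
```

```text
top [ 0.6294 -0.036 ] 273 0.001
post top [(array([0.0047, 0.0618, 0.1858]), np.int64(58)), (array([ 0.0046, -0.0622,  0.1859]), np.int64(52))]
scene [ 0.6267 -0.0352] 383 0.0008
post top [(array([0.0125, 0.0603, 0.1852]), np.int64(48)), (array([ 0.0083, -0.0628,  0.1854]), np.int64(87))]
[[0.001, -0.967, -0.253, 0.072], [1.0, 0.001, -0.0, 0.0], [0.0, -0.253, 0.967, -0.179], [0.0, 0.0, 0.0, 1.0]]
```

Emit:
send_rows([
  [0, -2.7, -1.95, 0.3, 0, 0, 0],
  [0, -2.7, -1.95, 0.3, 0, 0, 0],
  [0, -2.7, -1.95, 0.3, 0, 0, 0],
  [0, -2.7, -1.95, 0.3, 0, 0, 0],
  [0, -2.7, -1.95, 0.3, 0, 0, 0],
  [0, -2.7, -1.95, 0.3, 0, 0, 0],
  [0, -2.7, -1.95, 0.3, 0, 0, 0],
  [0, -2.7, -1.95, 0.3, 0, 0, 0],
])

```text
t: 0.82
tcp_pos: [0.3947, 0.3663, 0.1812]
tcp_rot: [[-0.918, 0.396, -0.0], [0.396, 0.918, -0.0], [0.0, -0.0, -1.0]]
contact_force: [0.6, 0.7, -0.6]
opening: 0.0944
gripper_force: 0.0
```

Emit:
send_rows([
  [0, -2.7, -1.95, 0.3, 0, 0, 0],
  [0, -2.7, -1.95, 0.3, 0, 0, 0],
  [0, -2.7, -1.95, 0.3, 0, 0, 0],
  [0, -2.7, -1.95, 0.3, 0, 0, -0.097],
  [0, 0, 0, 0, 0, 0, -0.097],
  [0, 0, 0, 0, 0, 0, -0.097],
  [0, 0, 0, 0, 0, 0, -0.097],
  [0, 0, 0, 0, 0, 0, 0],
])

```text
t: 1.48
tcp_pos: [0.4624, 0.2529, 0.1693]
tcp_rot: [[-1.0, 0.018, -0.001], [0.018, 1.0, 0.0], [0.001, 0.0, -1.0]]
contact_force: [-0.9, 0.7, -0.5]
opening: 0.0936
gripper_force: 0.0
```

```bash
cat >> h.py <<'E'
yaw=-.02
ch,sh=np.cos(np.pi/6),np.sin(np.pi/6)
RZ=cv2.Rodrigues(np.array([0,0,yaw]))[0]
RH=RZ@np.array([[ch,0,-sh],[0,1,0],[sh,0,ch]])   # holder axes
FLIP=np.diag([-1.,1,-1])
R0=RZ@FLIP; RT=RH@FLIP                            # tool upright / tool along holder axis
def delta(p,R):
    s=telemetry.observe(); T=np.array(s['tcp_rot'])
    print('t',round(s['t'],2),'tcp',np.round(s['tcp_pos'],4),'shift cm',np.round((np.array(p)-s['tcp_pos'])@T*100,2),'turn',np.round(cv2.Rodrigues(T.T@R)[0].ravel(),3),'F',np.round(s['contact_force'],1),'open',round(s['opening'],4))
E
python3 - <<'E'
from h import *
from scipy.optimize import least_squares
delta([.4638,.2511,.058],R0)
c=cap('wrist'); cv2.imwrite('pics/w1.png',c['frame'])
Q=pts(c).reshape(-1,3); Q=Q[(Q[:,2]>.058)&(Q[:,2]<.09)&(np.hypot(Q[:,0]-.464,Q[:,1]-.251)<.05)]
f=lambda p: np.hypot(Q[:,0]-p[0],Q[:,1]-p[1])-.0305
r=least_squares(f,[.464,.251],loss='soft_l1',f_scale=.002); print(r.x,len(Q),abs(r.fun).mean(),np.percentile(Q[:,2],[50,90,98]))
E
```

```text
t 1.48 tcp [0.4624 0.2529 0.1693] shift cm [-0.15 -0.18 11.13] turn [ 0.    -0.001  0.002] F [-0.9  0.7 -0.5] open 0.0936
[0.46409041 0.25368208] 1268 0.0008383730060919446 [0.07628313 0.07806764 0.07866827]
```

Emit:
send_rows([
  [0, -0.16, 0, 2.0, 0, 0, 0],
  [0, 0, 0, 2.6, 0, 0, 0],
  [0, 0, 0, 2.6, 0, 0, 0],
  [0, 0, 0, 1.9, 0, 0, 0],
  [0, 0, 0, 1.2, 0, 0, 0],
  [0, 0, 0, 0.8, 0, 0, 0],
  [0, 0, 0, 0, 0, 0, 0],
  [0.5, 0, 0, 0, 0, 0, 0],
])

```text
t: 2.2
tcp_pos: [0.464, 0.2535, 0.0585]
tcp_rot: [[-1.0, 0.021, -0.0], [0.021, 1.0, -0.0], [0.0, -0.0, -1.0]]
contact_force: [-0.1, -0.3, 0.2]
opening: 0.0901
gripper_force: 0.0
```

Emit:
send_rows([
  [1, 0, 0, 0, 0, 0, 0],
  [1, 0, 0, 0, 0, 0, 0],
  [1, 0, 0, 0, 0, 0, 0],
  [1, 0, 0, 0, 0, 0, 0],
  [1, 0, 0, 0, 0, 0, 0],
  [1, 0, 0, 0, 0, 0, 0],
  [1, 0, 0, 0, 0, 0, 0],
  [1, 0, 0, 0, 0, 0, 0],
])

```text
t: 2.87
tcp_pos: [0.4645, 0.2536, 0.0591]
tcp_rot: [[-1.0, 0.02, 0.001], [0.02, 1.0, 0.001], [-0.001, 0.001, -1.0]]
contact_force: [-0.8, -0.2, 5.8]
opening: 0.0633
gripper_force: 30.0
```

Emit:
send_rows([
  [1, 0, 0, -1, 0, 0, 0],
  [1, 0, 0, -2.5, 0, 0, 0],
  [1, 0, 0, -3, 0, 0, 0],
  [1, 0, 0, -3, 0, 0, 0],
  [1, 0, 0, -3, 0, 0, 0],
  [1, 0, 0, -3, 0, 0, 0],
  [1, 0, 0, -2.5, 0, 0, 0],
  [1, 0, 0, -1.7, 0, 0, 0],
])

```text
t: 3.53
tcp_pos: [0.4642, 0.2535, 0.2583]
tcp_rot: [[-1.0, 0.02, 0.002], [0.02, 1.0, 0.001], [-0.002, 0.001, -1.0]]
contact_force: [1.7, 0.5, -1.7]
opening: 0.0637
gripper_force: 30.0
```

Emit:
send_rows([
  [1, -0.5, -2, 0, 0, 0, 0],
  [1, -0.6, -3, 0, 0, 0, 0],
  [1, -0.6, -3, 0, 0, 0, 0],
  [1, -0.6, -3, 0, 0, 0, 0],
  [1, -0.6, -3, 0, 0, 0, 0],
  [1, -0.6, -3, 0, 0, 0, 0],
  [1, -0.3, -2, 0, 0, 0, 0],
  [1, 0, -1, 0, 0, 0, 0],
])

```text
t: 4.2
tcp_pos: [0.4977, 0.0488, 0.2555]
tcp_rot: [[-1.0, 0.024, -0.001], [0.024, 1.0, -0.002], [0.001, -0.002, -1.0]]
contact_force: [0.4, -0.1, -2.6]
opening: 0.0635
gripper_force: 30.0
```

Emit:
send_rows([
  [1, 0, 0, 0, 0, -0.075, 0],
  [1, 0, 0, 0, 0, -0.09, 0],
  [1, 0, 0, 0, 0, -0.09, 0],
  [1, 0, 0, 0, 0, -0.09, 0],
  [1, 0, 0, 0, 0, -0.09, 0],
  [1, 0, 0, 0, 0, -0.089, 0],
  [1, 0, 0, 0, 0, 0, 0],
  [1, 0, 0, 0, 0, 0, 0],
])

```text
t: 4.87
tcp_pos: [0.4966, 0.0487, 0.2539]
tcp_rot: [[-0.899, 0.024, 0.438], [0.017, 1.0, -0.021], [-0.438, -0.012, -0.899]]
contact_force: [1.1, -0.0, -2.2]
opening: 0.0636
gripper_force: 30.0
```

```bash
cat >> h.py <<'E'
from scipy.optimize import least_squares
def fitholder(P,p0):
    P=P.reshape(-1,3); p=np.array(p0)
    for it in range(10):
        H=(P-[p[0],p[1],.04])@RH; r=np.hypot(H[:,0],H[:,1])
        m=(H[:,2]>.05)&(H[:,2]<.084)&(r>.025)&(r<.040)
        def f(q):
            h=(P[m]-[q[0],q[1],.04])@RH; r=np.hypot(h[:,0],h[:,1])
            return np.minimum(np.minimum(abs(r-.032),abs(r-.029)),np.hypot(np.maximum(abs(r-.0305)-.0015,0),h[:,2]-.078))
        p=least_squares(f,p,loss='soft_l1',f_scale=.001).x
    return p.round(4),m.sum(),f(p).mean().round(4)
E
python3 - <<'E'
from h import *
c=cap('wrist'); cv2.imwrite('pics/w2.png',c['frame']); P=pts(c)
print(fitholder(P,[.6255,-.0357]))
delta([.5225,-.034,.219],RT)
E
```

```text
(array([ 0.6261, -0.0331]), np.int64(1152), np.float64(0.0008))
t 4.92 tcp [0.4977 0.0481 0.2543] shift cm [-0.83 -8.1   4.44] turn [-0.013 -0.069 -0.001] F [ 0.6 -0.2 -2.2] open 0.0636
```

View pics/w2.png

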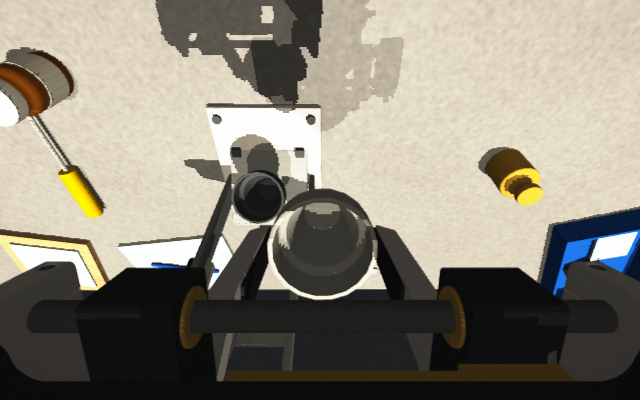

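The wrist view shows the heater mouth at (258,196) and the gripped cup at (322,245), held straight, with the yoke standing beyond it. The tilt is 4° short, so I'll check the joints and the cup's offset in the hand.

```bash
python3 - <<'E'
from h import *
c=cap('wrist'); s=c['st']; print(np.round(s['joints'],3))
P=(pts(c)-s['tcp_pos'])@np.array(s['tcp_rot'])
v,u=np.mgrid[:400,:640]; m=(abs(u-322)<56)&(v>190)&(v<300)
Q=P[m]; Q=Q[(Q[:,2]>-.03)&(Q[:,2]<.0)&(np.hypot(Q[:,0],Q[:,1])<.04)]
rim=Q[Q[:,2]<np.percentile(Q[:,2],3)+.002]; print('rim z',np.percentile(Q[:,2],[1,5,20]).round(4),len(Q))
f=lambda p: np.hypot(rim[:,0]-p[0],rim[:,1]-p[1])-.0305
r=least_squares(f,[0,0],loss='soft_l1',f_scale=.001); print(r.x.round(4),abs(r.fun).mean())
A=np.c_[rim[:,:2],np.ones(len(rim))]; print('rim plane',np.linalg.lstsq(A,rim[:,2],rcond=None)[0].round(3))
print(fitholder(pts(c),[.6255,-.0357]))
o=np.array([.6262,-.0342,.04])
for k in(.12,.06,.0): delta(o+RH@[0,0,.0845+k],RT)
E
```

```text
[-0.254  0.169  0.004  2.286  0.485  0.28   0.857]
rim z [-0.0193 -0.0187 -0.0179] 3968
[-0.0003  0.0003] 0.000811743279201976
rim plane [-0.004  0.003 -0.018]
(array([ 0.626 , -0.0332]), np.int64(1142), np.float64(0.0008))
t 4.97 tcp [0.4982 0.0477 0.2544] shift cm [-0.84 -7.87  4.66] turn [-0.013 -0.068 -0.002] F [ 0.5 -0.4 -2.7] open 0.0639
t 4.97 tcp [0.4982 0.0477 0.2544] shift cm [-1.25 -7.79 10.64] turn [-0.013 -0.068 -0.002] F [ 0.5 -0.4 -2.7] open 0.0639
t 4.97 tcp [0.4982 0.0477 0.2544] shift cm [-1.66 -7.71 16.63] turn [-0.013 -0.068 -0.002] F [ 0.5 -0.4 -2.7] open 0.0639
```

Emit:
send_rows([
  [1, -0.2, -2, 0.5, 0, 0, 0],
  [1, -0.2, -2.5, 0.8, 0, 0, 0],
  [1, -0.2, -2, 1, 0, 0, 0],
  [1, -0.24, -1.4, 1.2, 0, 0, 0],
  [1, 0, 0, 1.16, 0, 0, 0],
  [1, 0, 0, 0, -0.006, -0.034, 0],
  [1, 0, 0, 0, -0.007, -0.034, 0],
  [1, 0, 0, 0, 0, 0, 0],
])

```text
t: 5.63
tcp_pos: [0.5192, -0.0255, 0.2183]
tcp_rot: [[-0.882, 0.028, 0.471], [0.02, 1.0, -0.023], [-0.472, -0.01, -0.882]]
contact_force: [-0.1, -0.0, -2.7]
opening: 0.0638
gripper_force: 30.0
```

```bash
cat >> h.py <<'E'
O=np.array([.6262,-.0342,.04])
E
python3 - <<'E'
from h import *
print(np.round(telemetry.observe()['joints'],3))
for k in(.12,.06,.0): delta(O+RH@[0,0,.085+k],RT)
E
```

```text
[ 0.445  0.3   -0.599  2.326  1.29   0.242  0.23 ]
t 5.63 tcp [ 0.5192 -0.0255  0.2183] shift cm [-0.37 -0.65  0.3 ] turn [-0.013 -0.033 -0.002] F [-0.1 -0.  -2.7] open 0.0638
t 5.63 tcp [ 0.5192 -0.0255  0.2183] shift cm [-0.57 -0.57  6.29] turn [-0.013 -0.033 -0.002] F [-0.1 -0.  -2.7] open 0.0638
t 5.63 tcp [ 0.5192 -0.0255  0.2183] shift cm [-0.76 -0.49 12.29] turn [-0.013 -0.033 -0.002] F [-0.1 -0.  -2.7] open 0.0638
```

Emit:
send_rows([
  [1, -0.1, -0.3, 1.2, 0, 0, 0],
  [1, -0.1, -0.2, 1.2, 0, 0, 0],
  [1, -0.1, -0.1, 1.2, 0, 0, 0],
  [1, -0.1, 0, 1.2, 0, 0, 0],
  [1, -0.1, 0, 0.4, 0, -0.01, 0],
  [1, 0, 0, 0, -0.006, -0.015, 0],
  [1, 0, 0, 0, -0.006, -0.01, 0],
  [1, 0, 0, 0, 0, 0, 0],
])

```text
t: 6.3
tcp_pos: [0.548, -0.032, 0.1749]
tcp_rot: [[-0.865, 0.022, 0.501], [0.019, 1.0, -0.012], [-0.501, -0.001, -0.865]]
contact_force: [0.0, 0.1, -2.6]
opening: 0.0634
gripper_force: 30.0
```

```bash
python3 - <<'E'
from h import *
print(np.round(telemetry.observe()['joints'],3))
for k in(.06,.0): delta(O+RH@[0,0,.085+k],RT)
E
```

```text
[ 0.49   0.454 -0.667  2.345  1.918  0.332 -0.351]
t 6.3 tcp [ 0.548  -0.032   0.1749] shift cm [-0.03 -0.06  1.1 ] turn [-0.002  0.001 -0.001] F [ 0.   0.1 -2.6] open 0.0634
t 6.3 tcp [ 0.548  -0.032   0.1749] shift cm [-0.02 -0.05  7.1 ] turn [-0.002  0.001 -0.001] F [ 0.   0.1 -2.6] open 0.0634
```

Emit:
send_rows([
  [1, 0, -0.06, 0.8, 0, 0, 0],
  [1, 0, 0, 0.8, 0, 0, 0],
  [1, 0, 0, 0.8, 0, 0, 0],
  [1, 0, 0, 0.8, 0, 0, 0],
  [1, 0, 0, 0.8, 0, 0, 0],
  [1, 0, 0, 0.8, 0, 0, 0],
  [1, 0, 0, 0.7, 0, 0, 0],
  [1, 0, 0, 0, 0, 0, 0],
])

```text
t: 6.97
tcp_pos: [0.5757, -0.0318, 0.1265]
tcp_rot: [[-0.865, 0.02, 0.501], [0.017, 1.0, -0.01], [-0.501, 0.0, -0.865]]
contact_force: [-0.2, -0.2, -2.6]
opening: 0.0637
gripper_force: 30.0
```

```bash
python3 - <<'E'
from h import *
delta(O+RH@[0,0,.085],RT)
E
```

```text
t 6.97 tcp [ 0.5757 -0.0318  0.1265] shift cm [-0.05 -0.14  1.51] turn [0.    0.001 0.   ] F [-0.2 -0.2 -2.6] open 0.0637
```

Emit:
send_rows([
  [1, 0, -0.15, 0.4, 0, 0, 0],
  [1, 0, 0, 0.3, 0, 0, 0],
  [1, 0, 0, 0.3, 0, 0, 0],
  [1, 0, 0, 0.2, 0, 0, 0],
  [1, 0, 0, 0.15, 0, 0, 0],
  [1, 0, 0, 0, 0, 0, 0],
])

```text
t: 7.47
tcp_pos: [0.5824, -0.0334, 0.1162]
tcp_rot: [[-0.864, 0.019, 0.503], [0.016, 1.0, -0.01], [-0.503, -0.001, -0.864]]
contact_force: [0.7, 0.0, -2.6]
opening: 0.0638
gripper_force: 30.0
```

```bash
python3 - <<'E'
from h import *
delta(O+RH@[0,0,.085],RT)
E
```

```text
t 7.47 tcp [ 0.5824 -0.0334  0.1162] shift cm [0.02 0.01 0.29] turn [-0.     0.003  0.001] F [ 0.7  0.  -2.6] open 0.0638
```

Still no contact, so I'll continue in small steps.

Emit:
send_rows([
  [1, 0, 0, 0.15, 0, 0, 0],
  [1, 0, 0, 0.1, 0, 0, 0],
  [1, 0, 0, 0.1, 0, 0, 0],
  [1, 0, 0, 0.1, 0, 0, 0],
  [1, 0, 0, 0.0, 0, 0, 0],
])

```text
t: 7.88
tcp_pos: [0.5832, -0.0332, 0.1143]
tcp_rot: [[-0.864, 0.018, 0.504], [0.014, 1.0, -0.011], [-0.504, -0.003, -0.864]]
contact_force: [-17.7, -1.6, 24.4]
opening: 0.0633
gripper_force: 30.0
```

```bash
python3 - <<'E'
from h import *
delta(O+RH@[0,0,.085],RT)
E
```

```text
t 7.88 tcp [ 0.5832 -0.0332  0.1143] shift cm [-0.01 -0.01  0.08] turn [-0.001  0.005  0.003] F [-17.7  -1.6  24.4] open 0.0633
```

Emit:
send_rows([
  [1, 0, 0, -0.1, 0, 0, 0],
  [1, 0, 0, 0, 0, 0, 0],
  [0.6, 0, 0, 0, 0, 0, 0],
  [0, 0, 0, 0, 0, 0, 0],
  [0, 0, 0, 0, 0, 0, 0],
  [0, 0, 0, 0, 0, 0, 0],
  [0, 0, 0, 0, 0, 0, 0],
  [0, 0, 0, 0, 0, 0, 0],
])

```text
t: 8.55
tcp_pos: [0.5844, -0.0335, 0.1134]
tcp_rot: [[-0.864, 0.019, 0.503], [0.016, 1.0, -0.01], [-0.503, -0.001, -0.864]]
contact_force: [0.8, 0.3, 1.0]
opening: 0.0922
gripper_force: 0.0
```

Emit:
send_rows([
  [0, 0, 0, -1, 0, 0, 0],
  [0, 0, 0, -2, 0, 0, 0],
  [0, 0, 0, -2.5, 0, 0, 0],
  [0, 0, 0, -2.5, 0, 0, 0],
  [0, 0, 0, -1, 0, 0, 0],
  [0, 0, 0, 0, 0, 0, 0],
])

```text
t: 9.05
tcp_pos: [0.539, -0.0327, 0.1935]
tcp_rot: [[-0.862, 0.019, 0.506], [0.015, 1.0, -0.012], [-0.506, -0.003, -0.863]]
contact_force: [-0.1, 0.3, 0.1]
opening: 0.094
gripper_force: 0.0
```

```bash
python3 - <<'E'
from h import *
c=cap('wrist'); cv2.imwrite('pics/w3.png',c['frame']); P=pts(c).reshape(-1,3)
H=(P-O)@RH; r=np.hypot(H[:,0],H[:,1]); Q=H[(r<.04)&(H[:,2]>.095)&(H[:,2]<.12)]
print(len(Q),np.percentile(Q[:,2],[50,80,95,99]).round(4))
t=Q[Q[:,2]>np.percentile(Q[:,2],97)-.003]
print(np.linalg.lstsq(np.c_[t[:,:2],np.ones(len(t))],t[:,2],rcond=None)[0].round(4))
f=lambda p: np.hypot(t[:,0]-p[0],t[:,1]-p[1])-.0305
print(least_squares(f,[0,0],loss='soft_l1',f_scale=.001).x.round(4)); delta(O,R0)
E
```

```text
1102 [0.1039 0.1049 0.1056 0.1062]
[-0.0179 -0.0048  0.1044]
[-0.0008  0.0004]
t 9.1 tcp [ 0.5393 -0.0328  0.1924] shift cm [ 0.19  0.07 17.54] turn [-0.002  0.529  0.001] F [-0.8 -0.4 -1.2] open 0.0941
```

View pics/w3.png

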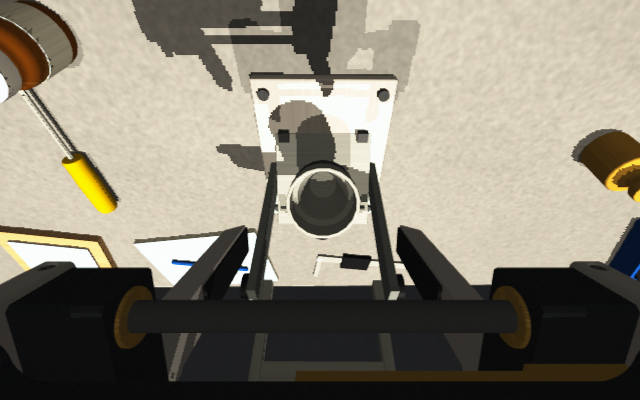

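The cup is nested: its rim is at 104 mm in the holder frame and level within about 1°, at pixel (321,202). The yoke arms stand upright either side. Next is the yoke.

Emit:
send_rows([
  [0, 0, 0, -2.5, 0, 0, 0],
  [0, 0, 0, -2.5, 0, 0, 0],
  [0, 0, 0, -2.5, 0, 0, 0],
  [0, 0, 0, -1, 0, 0.105, 0],
  [0, 0, 0, -1, 0, 0.105, 0],
  [0, 0, 0, -1, 0, 0.105, 0],
  [0, 0, 0, -1, 0, 0.105, 0],
  [0, 0, 0, -1, 0, 0.105, 0],
])

```text
t: 9.77
tcp_pos: [0.5043, -0.046, 0.2738]
tcp_rot: [[-0.987, 0.044, 0.152], [0.039, 0.999, -0.037], [-0.153, -0.031, -0.988]]
contact_force: [1.1, -0.5, -0.6]
opening: 0.0943
gripper_force: 0.0
```

Emit:
send_rows([
  [0, 0, 0, -1, 0, 0, 0.12],
  [0, 0, 0, -1, 0, 0, 0.12],
  [0, 0, 0, -1, 0, 0, 0.12],
  [0, 0, 0, -1, 0, 0, 0.12],
  [0, 0, 0, -1, 0, 0, 0.12],
  [0, 0, 0, -1, 0, 0, 0.12],
  [0, 0, 0, 0, 0, 0, 0.12],
  [0, 0, 0, 0, 0, 0, 0.12],
])

```text
t: 10.43
tcp_pos: [0.4963, -0.044, 0.3323]
tcp_rot: [[-0.524, 0.837, 0.158], [0.844, 0.535, -0.039], [-0.118, 0.113, -0.987]]
contact_force: [-0.2, -0.1, -1.1]
opening: 0.0939
gripper_force: 0.0
```

Emit:
send_rows([
  [0, 0, 0, 0, 0, 0, 0.12],
  [0, 0, 0, 0, 0, 0, 0.12],
  [0, 0, 0, 0, 0, 0, 0.12],
  [0, 0, 0, 0, 0, 0, 0.12],
  [0, 0, 0, 0, 0, 0, 0.12],
  [0, 0, 0, 0, 0, 0, 0],
  [0, 0, 0, 0, 0, 0, 0],
])

```text
t: 11.02
tcp_pos: [0.496, -0.0436, 0.3318]
tcp_rot: [[0.03, 0.987, 0.157], [0.999, -0.025, -0.039], [-0.035, 0.158, -0.987]]
contact_force: [-0.7, -0.7, -0.1]
opening: 0.0937
gripper_force: 0.0
```

```bash
cat >> h.py <<'E'
RB=RZ@np.array([[0,1,0],[1,0,0],[0,0,-1.]])
HI=O+RH@[.075,0,.112]
E
python3 - <<'E'
from h import *
print(np.round(telemetry.observe()['joints'],3),'hinge',HI)
for n in('scene','top','wrist'):
    c=cap(n); P=pts(c); f=c['frame'].astype(int)
    m=(f[...,2]>100)&(f[...,1]<60)&(f[...,0]<60)&(P[...,2]>.25)&(P[...,2]<.36)&(P[...,0]<.7)&(P[...,0]>.58)&(abs(P[...,1])<.15)
    Q=P[m]; 
    if len(Q)<9: print(n,len(Q)); continue
    ab=lambda p: np.hypot(Q[:,0]-p[0]-.02*(Q[:,1]+.034),Q[:,2]-p[1])-.007
    r=least_squares(ab,[.633,.3145]); print(n,len(Q),'bar x,z',r.x.round(4),'y',Q[:,1].min().round(3),Q[:,1].max().round(3),abs(r.fun).mean().round(4))
delta([.632,-.035,.345],RB)
E
```

```text
[ 0.599  0.238 -0.742  1.874  0.267  0.952 -0.284] hinge [ 0.63515011 -0.03437903  0.17449485]
scene 252 bar x,z [0.6311 0.3149] y -0.081 0.01 0.0007
top 202 bar x,z [0.6315 0.3153] y -0.083 0.01 0.0014
wrist 2057 bar x,z [0.6333 0.3142] y -0.082 0.013 0.0005
t 11.17 tcp [ 0.4961 -0.0434  0.3323] shift cm [ 1.23 13.59  0.87] turn [ 0.16   0.035 -0.009] F [-0.4  0.2  0.2] open 0.0939
```

Emit:
send_rows([
  [0, 0, 0, -1.5, 0.08, 0.018, -0.004],
  [0, 0, 0, -1.5, 0.08, 0.017, -0.005],
  [0, 0.4, 2, 0, 0, 0, 0],
  [0, 0.4, 3, 0, 0, 0, 0],
  [0, 0.2, 3, 0, 0, 0, 0],
  [0, 0, 3, 0, 0, 0, 0],
  [0, 0, 2, 0, 0, 0, 0],
  [0, 0, 0, 0, 0, 0, 0],
])

```text
t: 11.83
tcp_pos: [0.6256, -0.0357, 0.3608]
tcp_rot: [[0.022, 1.0, 0.001], [1.0, -0.022, 0.001], [0.001, 0.001, -1.0]]
contact_force: [0.2, 0.3, -0.1]
opening: 0.0942
gripper_force: 0.0
```

```bash
python3 - <<'E'
from h import *
c=cap('wrist'); P=pts(c); f=c['frame'].astype(int)
m=(f[...,2]>100)&(f[...,1]<60)&(f[...,0]<60)&(P[...,2]>.25)&(P[...,2]<.36)&(P[...,0]<.7)&(P[...,0]>.58)&(abs(P[...,1])<.15)
Q=P[m]; ab=lambda p: np.hypot(Q[:,0]-p[0]-.02*(Q[:,1]+.034),Q[:,2]-p[1])-.007
r=least_squares(ab,[.633,.3145]); print(len(Q),r.x.round(4),abs(r.fun).mean().round(4))
delta([.6325,-.035,.2975],RB)
E
```

```text
1350 [0.6334 0.3141] 0.0004
t 11.88 tcp [ 0.6236 -0.0354  0.3612] shift cm [0.05 0.89 6.37] turn [-0.001 -0.001 -0.001] F [ 0.1 -0.4  0. ] open 0.0939
```

Emit:
send_rows([
  [0, 0, 0.95, 0, 0, 0, 0],
  [0, 0, 0, 1.5, 0, 0, 0],
  [0, 0, 0, 2, 0, 0, 0],
  [0, 0, 0, 1.5, 0, 0, 0],
  [0, 0, 0, 1.2, 0, 0, 0],
  [0.5, 0, 0, 0, 0, 0, 0],
  [0.5, 0, 0, 0, 0, 0, 0],
  [0.6, 0, 0, 0, 0, 0, 0],
])

```text
t: 12.55
tcp_pos: [0.6323, -0.0356, 0.302]
tcp_rot: [[0.022, 1.0, 0.003], [1.0, -0.022, -0.0], [-0.0, 0.003, -1.0]]
contact_force: [-0.7, -0.3, -0.5]
opening: 0.077
gripper_force: 0.0
```

Emit:
send_rows([
  [0.7, 0, 0, 0, 0, 0, 0],
  [0.8, 0, 0, 0, 0, 0, 0],
  [1, 0, 0, 0, 0, 0, 0],
  [1, 0, 0, 0, 0, 0, 0],
  [1, 0, 0, 0, 0, 0, 0],
  [1, 0, 0, 0, 0, 0, 0],
  [1, 0, 0, 0, 0, 0, 0],
  [1, 0, 0, 0, 0, 0, 0],
])

```text
t: 13.22
tcp_pos: [0.6323, -0.0355, 0.3008]
tcp_rot: [[0.022, 1.0, 0.001], [1.0, -0.022, -0.0], [-0.0, 0.001, -1.0]]
contact_force: [0.1, -0.5, 0.1]
opening: 0.0241
gripper_force: 0.0
```

```bash
python3 - <<'E'
from h import *
s=telemetry.observe(); delta([.6325,-.035,.298],RB); print(s['gripper_force'],np.round(s['joints'],3))
E
```

```text
t 13.22 tcp [ 0.6323 -0.0355  0.3008] shift cm [0.05 0.02 0.28] turn [ 0.001  0.    -0.002] F [ 0.1 -0.5  0.1] open 0.0241
0.0 [ 0.4    0.592 -0.681  1.425  0.379  1.256 -0.335]
```

Emit:
send_rows([
  [1, 0, 0, 0, 0, 0, 0],
  [1, 0, 0, 0, 0, 0, 0],
  [1, 0, 0, 0, 0, 0, 0],
  [1, 0, 0, 0, 0, 0, 0],
  [1, 0, -1.46, 0.08, 0, 0, 0],
  [1, 0, -1.45, 0.23, 0, 0, 0],
  [1, 0, -1.42, 0.38, 0, 0, 0],
  [1, 0, 0, 0, 0, 0, 0],
])

```text
t: 13.88
tcp_pos: [0.5878, -0.0342, 0.2943]
tcp_rot: [[0.021, 1.0, 0.002], [1.0, -0.021, -0.0], [-0.0, 0.002, -1.0]]
contact_force: [-2.6, 0.6, 2.3]
opening: 0.013
gripper_force: 30.0
```

```bash
cat >> h.py <<'E'
def arc(phi,d=.0135):
    a=np.radians(phi); delta(HI+RZ@[-.14*np.sin(a),0,.14*np.cos(a)]-np.array([0,0,d]),RB)
E
python3 -c "
from h import *
arc(18)"
```

```text
t 13.88 tcp [ 0.5878 -0.0342  0.2943] shift cm [0.08 0.41 0.02] turn [ 0.002  0.    -0.001] F [-2.6  0.6  2.3] open 0.013
```

Emit:
send_rows([
  [1, 0, -1.37, 0.53, 0, 0, 0],
  [1, 0, -1.31, 0.67, 0, 0, 0],
  [1, 0, -1.23, 0.8, 0, 0, 0],
  [1, 0, -1.14, 0.92, 0, 0, 0],
  [1, 0, 0, 0, 0, 0, 0],
])

```text
t: 14.3
tcp_pos: [0.5382, -0.0328, 0.2638]
tcp_rot: [[0.021, 1.0, 0.002], [1.0, -0.021, 0.001], [0.001, 0.002, -1.0]]
contact_force: [2.5, 2.6, -7.8]
opening: 0.0131
gripper_force: 30.0
```

Emit:
send_rows([
  [1, 0, -1.04, 1.04, 0, 0, 0],
  [1, 0, -0.92, 1.14, 0, 0, 0],
  [1, 0, -0.8, 1.23, 0, 0, 0],
  [1, 0, 0, 0, 0, 0, 0],
])

```text
t: 14.63
tcp_pos: [0.512, -0.0321, 0.2296]
tcp_rot: [[0.021, 1.0, 0.003], [1.0, -0.021, 0.001], [0.002, 0.003, -1.0]]
contact_force: [4.7, 2.5, -5.5]
opening: 0.013
gripper_force: 30.0
```

```bash
python3 -c "
from h import *
arc(60)"
```

```text
t 14.63 tcp [ 0.512  -0.0321  0.2296] shift cm [ 0.02  0.19 -0.14] turn [ 0.003 -0.002 -0.001] F [ 4.7  2.5 -5.5] open 0.013
```

Forces are small, so I'll continue the arc.

Emit:
send_rows([
  [1, 0, -0.67, 1.31, 0, 0, 0],
  [1, 0, -0.53, 1.37, 0, 0, 0],
  [1, 0, -0.38, 1.42, 0, 0, 0],
  [1, 0, -0.23, 1.45, 0, 0, 0],
  [1, 0, -0.08, 1.46, 0, 0, 0],
  [1, 0, 0, 0, 0, 0, 0],
])

```text
t: 15.13
tcp_pos: [0.4941, -0.0316, 0.1591]
tcp_rot: [[0.021, 1.0, 0.003], [1.0, -0.021, 0.002], [0.002, 0.003, -1.0]]
contact_force: [4.1, 1.6, -3.9]
opening: 0.0131
gripper_force: 30.0
```

```bash
python3 -c "
from h import *
arc(90);arc(120)"
```

```text
t 15.13 tcp [ 0.4941 -0.0316  0.1591] shift cm [ 0.    0.11 -0.19] turn [ 0.003 -0.002 -0.001] F [ 4.1  1.6 -3.9] open 0.0131
t 15.13 tcp [ 0.4941 -0.0316  0.1591] shift cm [-0.01  1.97  6.82] turn [ 0.003 -0.002 -0.001] F [ 4.1  1.6 -3.9] open 0.0131
```

Emit:
send_rows([
  [1, 0, 0.12, 1.46, 0, 0, 0],
  [1, 0, 0.25, 1.4, 0, 0, 0],
  [1, 0, 0.38, 1.35, 0, 0, 0],
  [1, 0, 0.5, 1.25, 0, 0, 0],
  [1, 0, 0, 0, 0, 0, 0],
])

```text
t: 15.55
tcp_pos: [0.5042, -0.0318, 0.1034]
tcp_rot: [[0.021, 1.0, -0.003], [1.0, -0.021, 0.001], [0.001, -0.003, -1.0]]
contact_force: [-1.9, 4.3, -3.0]
opening: 0.013
gripper_force: 30.0
```

```bash
python3 -c "
from h import *
arc(120)"
```

```text
t 15.55 tcp [ 0.5042 -0.0318  0.1034] shift cm [0.01 0.98 1.23] turn [-0.003 -0.001 -0.001] F [-1.9  4.3 -3. ] open 0.013
```

Emit:
send_rows([
  [1, 0, 0.25, 0.5, 0, 0, 0],
  [1, 0, 0.25, 0.4, 0, 0, 0],
  [1, 0, 0.15, 0.25, 0, 0, 0],
  [1, 0, 0, 0, 0, 0, 0],
])

```text
t: 15.88
tcp_pos: [0.5085, -0.032, 0.0931]
tcp_rot: [[0.021, 1.0, -0.005], [1.0, -0.021, 0.0], [0.0, -0.005, -1.0]]
contact_force: [-4.8, 4.5, -4.6]
opening: 0.0133
gripper_force: 30.0
```

```bash
python3 -c "
from h import *
arc(120)"
```

```text
t 15.88 tcp [ 0.5085 -0.032   0.0931] shift cm [0.02 0.54 0.21] turn [-0.005 -0.    -0.001] F [-4.8  4.5 -4.6] open 0.0133
```

Emit:
send_rows([
  [1, 0, 0.15, 0.2, 0, 0, 0],
  [1, 0, 0.1, 0.15, 0, 0, 0],
  [1, 0, 0.05, 0.1, 0, 0, 0],
  [1, 0, 0, 0, 0, 0, 0],
])

```text
t: 16.22
tcp_pos: [0.5107, -0.0321, 0.0888]
tcp_rot: [[0.021, 1.0, -0.006], [1.0, -0.021, 0.0], [0.0, -0.006, -1.0]]
contact_force: [-6.6, 5.5, -3.4]
opening: 0.0132
gripper_force: 30.0
```

```bash
python3 -c "
from h import *
arc(120)"
```

```text
t 16.22 tcp [ 0.5107 -0.0321  0.0888] shift cm [ 0.02  0.32 -0.23] turn [-0.006 -0.    -0.001] F [-6.6  5.5 -3.4] open 0.0132
```

```bash
cat >> h.py <<'E'
def bar(n):
    c=cap(n); P=pts(c); f=c['frame'].astype(int)
    m=(f[...,2]>90)&(f[...,1]<55)&(f[...,0]<55)&(P[...,2]>.06)&(P[...,2]<.36)&(P[...,0]<.7)&(P[...,0]>.45)&(abs(P[...,1])<.15)
    Q=P[m]
    if len(Q)<15: print(n,len(Q)); return c
    ab=lambda p: np.hypot(Q[:,0]-p[0]-.02*(Q[:,1]+.034),Q[:,2]-p[1])-.007
    r=least_squares(ab,[np.median(Q[:,0]),Q[:,2].max()-.007],loss='soft_l1',f_scale=.001); b=r.x
    for hx in(HI[0],HI[0]-.002):
        d=b-[hx,HI[2]]; print(n,len(Q),b.round(4),'phi',np.degrees(np.arctan2(-d[0],d[1])).round(1),'rad',np.hypot(*d).round(4),abs(r.fun).mean().round(4))
    return c
E
python3 -c "
from h import *
for n in('scene','top','wrist'): bar(n)"
```

```text
scene 6
top 9
wrist 1736 [0.511  0.1203] phi 113.6 rad 0.1355 0.0022
wrist 1736 [0.511  0.1203] phi 113.9 rad 0.1336 0.0022
```

Emit:
send_rows([
  [0.78, 0, 0, 0, 0, 0, 0],
  [0.78, 0, 0, 0, 0, 0, 0],
  [0.78, 0, 0, 0, 0, 0, 0],
  [0.78, 0, -0.2, -1, 0, 0, 0],
  [0.78, 0, 0, -2, 0, 0, 0],
  [0.78, 0, 0, -2, 0, 0, 0],
  [0.78, 0, 0, -2, 0, 0, 0],
  [0.78, 0, 0, -2, 0, 0, 0],
])

```text
t: 17.03
tcp_pos: [0.5133, -0.0335, 0.1821]
tcp_rot: [[0.022, 1.0, 0.004], [1.0, -0.022, -0.001], [-0.001, 0.004, -1.0]]
contact_force: [0.5, 0.6, -0.8]
opening: 0.0202
gripper_force: 0.0
```

```bash
python3 -c "
from h import *
for n in('scene','top','wrist'): c=bar(n)
cv2.imwrite('pics/w4.png',c['frame']); arc(120)"
```

```text
scene 108 [0.5101 0.1089] phi 117.7 rad 0.1412 0.0011
scene 108 [0.5101 0.1089] phi 118.1 rad 0.1395 0.0011
top 11
wrist 1123 [0.5124 0.1079] phi 118.5 rad 0.1396 0.0004
wrist 1123 [0.5124 0.1079] phi 118.9 rad 0.1379 0.0004
t 17.18 tcp [ 0.5142 -0.0336  0.1821] shift cm [ 0.17 -0.1   9.1 ] turn [ 0.007  0.001 -0.003] F [-0.  -0.1 -0.1] open 0.0207
```

View pics/w4.png

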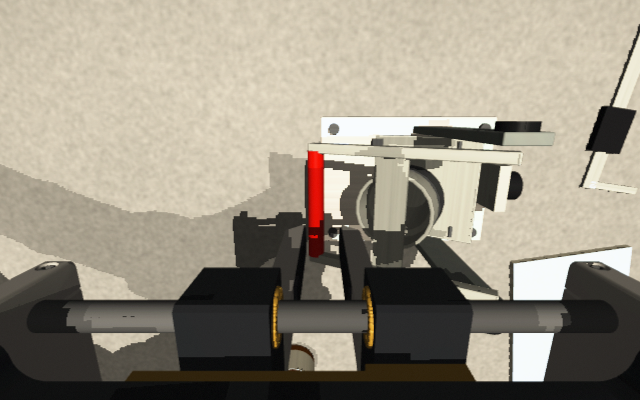

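The wrist view shows the red bar at (316,203) down in front of the cup, and the strip at (390,205) across it. The measured angle is about 1.5° short of fully down, so I'll press it home with closed fingertips.

Emit:
send_rows([
  [1, 0, -0.2, 0, 0, 0, 0],
  [1, 0, 0, 1.5, 0, 0, 0],
  [1, 0, 0, 2, 0, 0, 0],
  [1, 0, 0, 1.5, 0, 0, 0],
  [1, 0, 0, 0.8, 0, 0, 0],
  [1, 0, 0, 0.3, 0, 0, 0],
  [1, 0, 0, 0.2, 0, 0, 0],
  [1, 0, 0, 0.2, 0, 0, 0],
])

```text
t: 17.85
tcp_pos: [0.5106, -0.0328, 0.1149]
tcp_rot: [[0.022, 1.0, 0.002], [1.0, -0.022, -0.0], [-0.0, 0.002, -1.0]]
contact_force: [-0.2, 0.3, 1.1]
opening: 0.0004
gripper_force: 0.6
```

Emit:
send_rows([
  [1, 0, 0, 0.2, 0, 0, 0],
  [1, 0, 0, 0.2, 0, 0, 0],
  [1, 0, 0, 0, 0, 0, 0],
])

```text
t: 18.1
tcp_pos: [0.5119, -0.0328, 0.1117]
tcp_rot: [[0.022, 1.0, 0.005], [1.0, -0.022, -0.0], [-0.0, 0.005, -1.0]]
contact_force: [1.7, -0.0, 3.3]
opening: 0.0006
gripper_force: 1.6
```

Emit:
send_rows([
  [1, 0, 0, 0.1, 0, 0, 0],
  [1, 0, 0, 0.1, 0, 0, 0],
  [1, 0, 0, 0.1, 0, 0, 0],
  [1, 0, 0, 0, 0, 0, 0],
])

```text
t: 18.43
tcp_pos: [0.512, -0.0328, 0.1111]
tcp_rot: [[0.022, 1.0, 0.006], [1.0, -0.022, -0.002], [-0.002, 0.006, -1.0]]
contact_force: [-4.3, -1.2, 27.3]
opening: 0.0001
gripper_force: 13.8
```

It hit a hard stop with the bar top at z = 0.111, and 0.1115 was expected. Retreating now.

Emit:
send_rows([
  [1, 0, 0, -0.5, 0, 0, 0],
  [1, 0, 0, -2, 0, 0, 0],
  [1, 0, 0, -3, 0, 0, 0],
  [1, 0, 0, -3, 0, 0, 0],
  [1, 0, -1, -3, 0, 0, 0],
  [1, 0, -1, -3, 0, 0, 0],
  [1, 0, -1, -2, 0, 0, 0],
  [1, 0, 0, 0, 0, 0, 0],
])

```text
t: 19.1
tcp_pos: [0.4808, -0.0318, 0.2766]
tcp_rot: [[0.022, 1.0, 0.007], [1.0, -0.022, -0.002], [-0.002, 0.007, -1.0]]
contact_force: [1.0, 0.4, 0.2]
opening: 0.0004
gripper_force: 0.0
```

```bash
python3 -c "
from h import *
for n in('wrist','scene'): c=bar(n)
cv2.imwrite('pics/s5.png',cv2.resize(c['frame'][80:360,180:480],None,fx=2,fy=2)); arc(120)"
```

```text
wrist 816 [0.5147 0.1041] phi 120.3 rad 0.1395 0.0005
wrist 816 [0.5147 0.1041] phi 120.7 rad 0.1378 0.0005
scene 159 [0.512  0.1052] phi 119.4 rad 0.1414 0.0011
scene 159 [0.512  0.1052] phi 119.8 rad 0.1396 0.0011
t 19.2 tcp [ 0.4802 -0.0327  0.2732] shift cm [ 0.17  3.32 18.23] turn [ 0.003  0.001 -0.003] F [-0.2  0.8 -0.5] open 0.0006
```

View pics/s5.png

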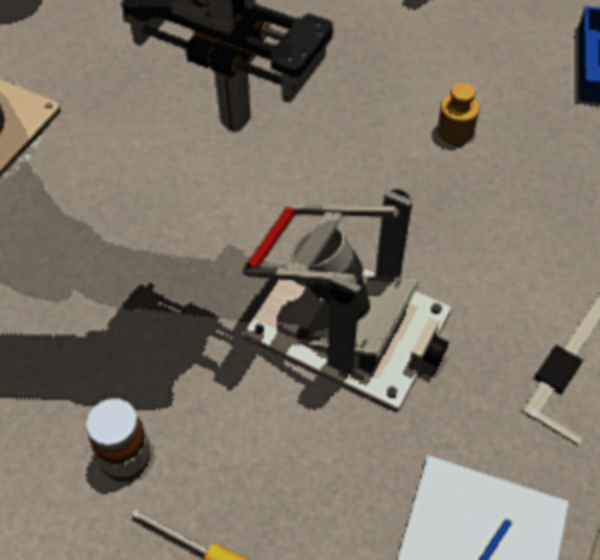

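The crop shows the red bar down at (270,238), with the strip over the nested cup at (325,250). The weight (458,115), jar (118,440) and screwdriver are standing where they were, and the gripper is clear of everything.

```bash
python3 -c "
from workcell import close_job
print(close_job())"
```

```text
the job is handed in; nothing more can be done
None
```

The job is done and handed in: the cup is nested fully down in the heater cup, and the yoke is swung down to its stop over it. The jar, weight and screwdriver were left where they stood.

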